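Close the peg box: fold the flap over and tuck it under the lip

ROBOT

A 6-joint arm with a two-finger parallel gripper is mounted at the origin on the work surface. World frame = base frame: x ahead of the robot, y to its left, z up, the work surface at z = 0. Lengths are in mm, angles in rad, forces in N, time in s.
With the tool pointing down it reaches from about 325 to 925 mm from the base axis. Payload 3.1 kg.
Tool frame: the origin (TCP) lies between the finger pads; the fingertips stand 11 mm ahead of it and the grasp point (between the pads) lies 8 mm behind it; z points along the fingers, x is the direction in which the jaws open and shut, and the axes are right-handed (so a half turn about z gives the same grasp; the last joint's range is limited). The gripper opens to 85 mm and grips with 20 to 120 N. Pads are 22 mm wide; open, the fingers measure 114 mm over their backs; the gripper's body (76 mm by 85 mm) begins 54 mm behind the grasp point. The pads swing forward as they close: fully open they stand 13 mm farther back than shut.
Start: joints at [-1.281, 0.217, 1.613, -0, 1.311, -0.112], TCP at [244.444, -575.227, 242.3] pointing down, gripper open.
Joint ranges: [-2.75, 2.75], [-0.78, 2.1], [0.31, 2.55], [-1.13, 4.27], [0.13, 2.63], [-2.58, 2.58]. Speed limits (rad/s): [2.79, 2.79, 3.14, 3.14, 3.14, 3.14].

INTERFACE

Orientations are given as a rotation vector (axis times angle).
In Python, from rig import bot gives the robot as it stands. The module is installed in compiled form; this text tells all that it offers.
- The arm moves only by the tool carry_out, never from a script. Its argument "rows" is one flat list of numbers, 7 for each row, row after row: the finger opening in m, from 0 to 0.0854, then the shift along the tool's x, y, z in m, then the turn, a rotation vector about the tool's x, y, z in rad. In form: [jaw, tx, ty, tz, ax, ay, az, jaw, tx, ty, tz, ax, ay, az, ...]. A call has 1 to 10 rows; each row is the pose to reach, as a shift and turn from the pose measured when the call began, along the tool's axes at that moment; what a row does not reach only later rows make up. A row lasts 1/10 s, in which the tool goes at most 50 mm and 8.59 degrees, less where a joint would pass 70% of its speed; a pose out of reach is approached as far as the arm can. A call with a gripper value outside its range is refused whole. The fingers move at their own pace and stop on an object; the grip force is fixed at half the most. Time passes only in rows, so rows that repeat a pose let the fingers close. It gives the time, the measured TCP pose, the force and the opening at its end, in the units of the state.
- bot.get_state(): the state, without advancing time (a new reading comes with each control period).
- bot.snapshot(name): name is "scene" or "top"; returns a dict with "pixels" (420x560x3 uint8, red, green, blue), "range_z" (420x560 float32, mm along the optical axis (not along the pixel's ray), 0 where there is no reading), "mtx" (3x3 intrinsics, pixels), "rvec" (rotation vector, rad) and "tvec" (3), from world to camera coordinates, as OpenCV has them. Camera axes: x right, y down, z forward; pixel columns grow to the right and rows downward; lengths in mm; the calibration is good to about 2 mm. A picture is of the moment at which its call begins.
- bot.sign_off(): hands the job in, once; it reports no verdict.
Trained networks look in a picture, given as the dict that the camera call returned (one of the last four; its "shot" number tells which), for a name from the list of things; names that differ only in an ending like _2 or _b are one class to them, and where a whole thing is asked for, a point or a joint stands for the part that bears it (a point fixed in the world has none). Each returns a list of dicts, best first, with "score" (0 to 1); they miss things now and then, are a little off and sometimes report something else, mostly with a low value. They report only what shows in the picture. A call takes as long as a camera call.
- bot.look_for(picture, name): "position" ([x, y, z] in mm, in world coordinates, good to about 4 mm: the middle of the surface that is visible of it).
- bot.masks_of(picture, name): "mask" (420x560 bool, what is visible of it).
- bot.mark_of(picture, name): "position" ([x, y, z] in mm, in world coordinates, good to about 4 mm: a listed point, or the origin of a listed thing).
The state is a dict: "clock": time; "qpos": joint angles; "joint_velocities": joint speeds; "joint_torque": joint torques, N m; "ee_pos": TCP position; "eef_rot": TCP orientation; "ft_force": force on the tool from outside, world axes, zero at the start; "ft_torque": the same for the moment, N m; "finger_gap": finger opening in mm.
Only numpy, scipy, OpenCV 4.12 (cv2) and the standard library are available. Lean on these libraries where they do the work, as an engineer would, in place of code of your own. Each camera call takes 0.05 s, during which the arm holds its last target.

TASK

Close the wooden peg box: push its raised plywood flap over until it lies flat on the box, then push it along so that its free edge slides well under the steel lip and stays tucked there. This is all pushing with the fingertips: do not lift, tip or shift the box, and leave the cup, brush, spray bottle and sieve undisturbed; take the hand away at the end.

Things in the scene. Friction and masses are not known exactly. Their poses are not given: they have to be found in the camera images.
- pegbox: Open wooden box full of clothes pegs, 170 (x) by 180 (y) by 75 mm high, about 2 kg, loose on the ledge. Origin: centre of its underside; z up; x points from the hinge side to the lip side, within 0.65 rad of world x, so the hinge side is nearer the robot. Hinge axis: along y at x = -72 mm + joint slide, z = 78.5 mm. Steel hinge cheeks at both ends of the hinge reach z = 86 mm, the lip 88.5 mm.
- flap (a joint): Fold angle (rad) of the flap: 0 flat on the box, 1.57 upright, more leans out towards the robot (stop 2.1); starts at 1.45 to 1.9. The flap is plywood, 130 mm from hinge axis to free edge, 172 mm wide, 5 mm thick (2.5 mm each side of the axis). A light hinge spring (about 0.1 N m at 0) opens it again towards upright whenever it is neither pressed nor tucked.
- slide (a joint): How far (m) the flap and its hinge rod have slid towards the lip in the slotted cheeks, 0 to 0.024 (stops); starts within 3 mm of 0. Takes about 2.5 N, stays where left. At 0 the folded flap's edge passes 7 mm short of the lip; from 7 mm on it would land on top of the lip and must first be pushed back. At 0.024 the edge is 17 mm under the lip.
- flap_edge (a point): Middle of the flap's free edge, on its outer face (the face that is on top when folded). Its frame turns with the flap: x points from hinge to free edge, z out of the outer face.
- batten (a point): Foot of the hinge-side face of the wooden batten across the flap's outer face, mid-width, 80 mm from the hinge axis. The batten is 12 mm wide (80 to 92 mm from the axis), 8 mm high above the face, 130 mm long; a fingertip standing on the flap on its hinge side can push the flap along towards the lip. Frame as flap_edge.
- lip (a point): Middle of the lower inner edge of the steel retaining lip, fixed to the box: a flat strip 3 mm thick, 170 mm long along the box's y, reaching 22 mm from this edge along the box's x to an upright strip on the far wall. Its underside is 85.5 mm above the box's underside, 4.5 mm above the top of the flat flap. Axes as the box's.
- cup: Bystander: stainless steel cup, 72 mm wide, 85 mm high, beside the box. Origin: centre of its underside.
- spray: Bystander: empty pink spray bottle with white head, 62 mm wide, 173 mm high, beside the box. Origin: centre of its underside.
- brush: Bystander: scrub brush with a bow handle, 110 by 45 by 62 mm, beyond the lip side of the box. Origin: centre of its underside.
- sieve: Bystander: round white plastic sieve, 128 mm wide, 45 mm high, beyond the lip side of the box. Origin: centre of its underside.

How it is judged:
By the outcome, as a careful person would: the job done as asked, in the order asked, and still so for the second after the job is handed in, with the robot touching nothing.
It also fails if it takes over 35 s, if anything falls off the work surface, if the arm or the gripper's body presses on something with over 40 N, if the wrist force passes 120 N, or if a joint passes its speed limit or range.

## Working session

There is one attempt and no reset: what is moved stays moved. The work goes in short steps, Python scripts to look and compute and a tool call to move; the robot and the scene stay as the last step left them, time stands still between calls to the robot, and variables do not carry over. Pictures are saved under pics/ and viewed, and the job is handed in when it is done.

Besides the shell and the picture viewer there is one more tool, called by a JSON object that holds its "api" and its "payload". carry_out: Moves the arm, as the interface text tells. Its arguments: {"type":"object","properties":{"rows":{"type":"array"}},"required":["rows"]}

```bash
mkdir -p pics
cat > h.py <<'E'
import numpy as np, cv2
from rig import bot
from scipy.spatial.transform import Rotation as R
def save(p,n): cv2.imwrite('pics/'+n+'.png',p['pixels'][:,:,::-1])
def cloud(p,mask=None):
    z=p['range_z']; v,u=np.nonzero((z>0)&(mask if mask is not None else True))
    K=p['mtx']; d=z[v,u]
    c=np.stack([(u-K[0,2])/K[0,0]*d,(v-K[1,2])/K[1,1]*d,d],1)
    Rm=R.from_rotvec(np.ravel(p['rvec'])).as_matrix()
    return (c-np.ravel(p['tvec']))@Rm, u, v
E
python3 - <<'E'
from h import *
np.set_printoptions(precision=1,suppress=True)
s=bot.get_state(); print(s)
for n in ['scene','top']:
    p=bot.snapshot(n); save(p,n+'0')
    for t in ['pegbox','flap_edge','batten','lip','cup','spray','brush','sieve']:
        print(n,t,[(np.array(d['position']),round(d['score'],2)) for d in bot.mark_of(p,t)[:2]])
E
```

```text
{'clock': 0.0, 'qpos': array([-1.3,  0.2,  1.6,  0. ,  1.3, -0.1]), 'joint_velocities': array([ 0.,  0.,  0., -0., -0., -0.]), 'joint_torque': array([ -0. , -39.7, -30.4,  -0. ,   0. ,  -0. ]), 'ee_pos': array([ 244.2, -574.4,  240.9]), 'eef_rot': array([-2.6,  1.7,  0. ]), 'ft_force': array([ 0.8, -0. , -0.1]), 'ft_torque': array([-0.1,  0. ,  0. ]), 'finger_gap': 85.4700412524588}
scene pegbox [(array([550.8, -49.9,  -1.2]), 0.67)]
scene flap_edge [(array([472.4, -56.8, 206.7]), 0.77), (array([619.6, -46.2,  82.7]), 0.47)]
scene batten [(array([480.5, -54.7, 161.8]), 0.6)]
scene lip [(array([553.8, -52.2,  -2.2]), 0.73)]
scene cup [(array([ 551.3, -249.1,    4.2]), 0.69), (array([685.6, 100.1,   4.3]), 0.62)]
scene spray [(array([505.4, 146.8,   2.8]), 0.89)]
scene brush [(array([ 711.8, -201.3,   -5.5]), 0.95)]
scene sieve [(array([686.2, 101.5,   4.1]), 0.89)]
top pegbox [(array([551.2, -49.6,   1.8]), 0.7)]
top flap_edge [(array([472.4, -60.7, 205.6]), 0.91)]
top batten [(array([478.5, -60.9, 156.7]), 0.81)]
top lip [(array([614.8, -46.5,  87.4]), 0.62)]
top cup [(array([ 549.1, -247.7,   -2.7]), 0.74), (array([504.8, 149.6,   2.2]), 0.5)]
top spray [(array([505.5, 149.1,  -0.2]), 0.86), (array([477.6, -56. , 157.1]), 0.38)]
top brush [(array([ 710.1, -200.8,   -2.3]), 0.73)]
top sieve [(array([686.6, 103.6,  -1.6]), 0.61)]
```

View pics/scene0.png

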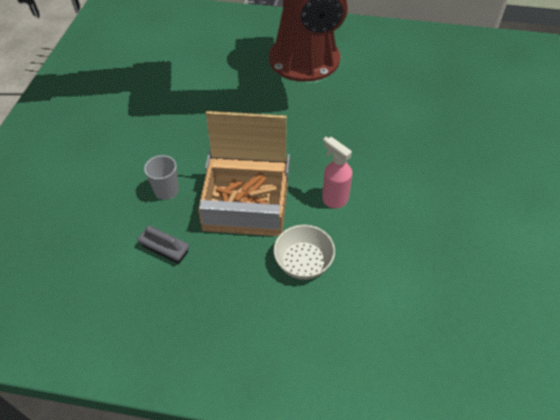

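View pics/top0.png

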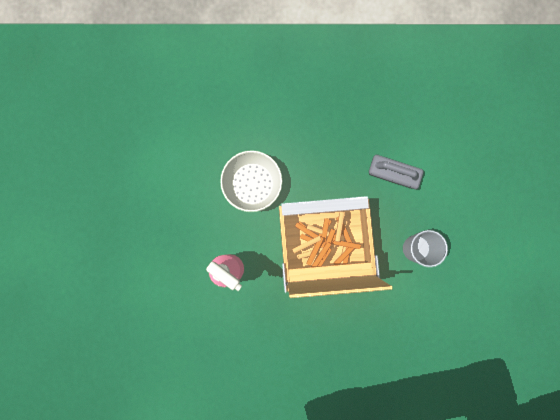

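Run:
```python
from h import *
np.set_printoptions(precision=1,suppress=True)
p=bot.snapshot('top')
m=bot.masks_of(p,'flap_edge'); 
for d in m[:2]:
    P,u,v=cloud(p,d['mask']); print('flap',d['score'],len(P),P.min(0),P.max(0))
m=bot.masks_of(p,'pegbox')
for d in m[:2]:
    P,u,v=cloud(p,d['mask']); print('box',d['score'],len(P),P.min(0),P.max(0))
P,u,v=cloud(p)
k=(P[:,2]>60)&(P[:,2]<100)&(P[:,0]>400)&(P[:,0]<660)&(P[:,1]>-180)&(P[:,1]<70)
Q=P[k]
L=Q[(Q[:,2]>84)&(Q[:,2]<94)]
print('lip-ish',len(L),cv2.minAreaRect(L[:,:2].astype(np.float32)))
T=Q[(Q[:,2]>66)]
print('top rim',cv2.minAreaRect(T[:,:2].astype(np.float32)), cv2.boxPoints(cv2.minAreaRect(T[:,:2].astype(np.float32))))
L2=L[L[:,0]>590]; r=cv2.minAreaRect(L2[:,:2].astype(np.float32)); print('lip',r,cv2.boxPoints(r),np.median(L2[:,2]))
# flap plane
F=P[(P[:,2]>110)&(P[:,0]>430)&(P[:,0]<540)&(P[:,1]>-170)&(P[:,1]<60)]
print(len(F),F.min(0),F.max(0))
s=bot.snapshot('scene');P,u,v=cloud(s)
F=P[(P[:,2]>100)&(P[:,0]>430)&(P[:,0]<540)&(P[:,1]>-170)&(P[:,1]<60)]
c=F.mean(0);U,S,V=np.linalg.svd(F-c,full_matrices=False);print(len(F),c,V,S/len(F)**.5,F.min(0),F.max(0))
print(s['tvec'],-R.from_rotvec(np.ravel(s['rvec'])).as_matrix().T@np.ravel(s['tvec']))
```

```text
flap 0.57 1490 [ 445.7 -195.1   -3.8] [494.2  26.5 210.7]
box 0.72 8938 [ 443.8 -191.4   -5.8] [659.4  44.1 210.7]
lip-ish 1152 ((557.4013671875, -50.95647430419922), (170.6991729736328, 186.04559326171875), 6.097430229187012)
top rim ((555.1259765625, -52.31476593017578), (172.9987335205078, 186.76507568359375), 5.1982293128967285) [[ 460.5   32.8]
 [ 477.4 -153.2]
 [ 649.7 -137.5]
 [ 632.8   48.5]]
lip ((629.6919555664062, -45.52162170410156), (23.187631607055664, 169.77413940429688), 5.145427227020264) [[ 610.5   38. ]
 [ 625.8 -131.1]
 [ 648.9 -129. ]
 [ 633.6   40.1]] 87.78046941238055
1252 [ 461.5 -144.1  110. ] [492.1  26.5 210.7]
3005 [481.6 -56.  157.8] [[ 0.1 -1.   0. ]
 [-0.1 -0.   1. ]
 [-1.  -0.1 -0.1]] [49.5 32.1  1.8] [ 464.3 -143.5  100.1] [496.7  28.9 212.6]
[  62.  -438.8 1604.4] [1307.3  173.1 1015.6]
```

```bash
cat >> h.py <<'E'
np.set_printoptions(precision=4,suppress=True)
YAW=0.09; bx=np.array([np.cos(YAW),np.sin(YAW),0]); by=np.array([-np.sin(YAW),np.cos(YAW),0]); bz=np.array([0,0,1.])
O=np.array([618.2,-46.5,0])-65*bx
def rot(tilt,sgn):   # tool x = sgn*by ; z = down tilted forward
    z=np.sin(tilt)*bx-np.cos(tilt)*bz; x=sgn*by; return np.stack([x,np.cross(z,x),z],1)
def fwd(tilt): return np.cos(tilt)*bx+np.sin(tilt)*bz
def corner(c,tilt): # c=(box x, box z) of front lower corner -> TCP
    z=np.sin(tilt)*bx-np.cos(tilt)*bz
    return O+c[0]*bx+c[1]*bz-11*fwd(tilt)-11*z
def onflap(r,th,s=0,gap=0): # point on outer face
    return (-72+s+r*np.cos(th)-(2.5+gap)*np.sin(th), 78.5+r*np.sin(th)+(2.5+gap)*np.cos(th))
def rel(tcp,Rt):
    s=bot.get_state(); R0=R.from_rotvec(s['eef_rot']).as_matrix()
    return np.r_[R0.T@(tcp-s['ee_pos'])/1000, R.from_matrix(R0.T@Rt).as_rotvec()]
def where():
    s=bot.get_state(); R0=R.from_rotvec(s['eef_rot']).as_matrix(); z=R0[:,2]; tilt=np.arctan2(z@bx,-z[2])
    c=s['ee_pos']-O+11*fwd(tilt)+11*z
    print('t',s['clock'],'tcp',s['ee_pos'],'tilt',tilt,'corner box',c@bx,c@by,c[2],'F',s['ft_force'],'gap',s['finger_gap'],'q',s['qpos'])
E
python3 - <<'E'
from h import *
where()
print(R.from_rotvec(bot.get_state()['eef_rot']).as_matrix())
for sg in (1,-1): print(sg, rel(np.array([375,-66,242]),rot(0,sg)))
E
```

```text
t 1.1 tcp [ 244.4306 -575.2172  242.312 ] tilt -2.5117558596375373e-05 corner box -343.777276464708 -492.98342206730865 231.31171333083893 F [0.1304 0.7444 0.5188] gap 85.52251173676981 q [-1.2812  0.2169  1.6134 -0.      1.3113 -0.1122]
[[ 0.391  -0.9204 -0.    ]
 [-0.9204 -0.391   0.    ]
 [-0.      0.     -1.    ]]
1 [-0.4176 -0.3193  0.0003 -0.      0.     -2.8298]
-1 [-0.4176 -0.3193  0.0003  0.      0.      0.3118]
```

{"api": "carry_out", "payload": {"rows": [0, -0.042, -0.032, 0, 0, 0, 0.03, 0, -0.084, -0.064, 0, 0, 0, 0.06, 0, -0.125, -0.096, 0, 0, 0, 0.09, 0, -0.167, -0.128, 0, 0, 0, 0.125, 0, -0.209, -0.16, 0, 0, 0, 0.156, 0, -0.25, -0.192, 0, 0, 0, 0.187, 0, -0.292, -0.224, 0, 0, 0, 0.22, 0, -0.334, -0.256, 0, 0, 0, 0.25, 0, -0.376, -0.287, 0, 0, 0, 0.28, 0, -0.4176, -0.3193, 0, 0, 0, 0.312]}}

```text
clock: 2.1
ee_pos: [368.7, -89.1, 242.8]
eef_rot: [-2.316, 2.121, -0.003]
ft_force: [1.6, -0.5, 0.3]
finger_gap: 0.0
```

Run:
```python
from h import *
where()
t=np.radians(30)
print('pre',rel(corner(onflap(60,1.65,0,35),t),rot(t,-1)))
print('touch',rel(corner(onflap(60,1.65,0,0),t),rot(t,-1)))
```

```text
t 2.1 tcp [368.7061 -89.0907 242.7735] tilt 0.0017195871266923665 corner box -176.2932433688938 -20.003678933874063 231.79244424016522 F [ 1.5994 -0.5374  0.2549] gap 0.023360746617317442 q [-0.4228 -0.3543  2.1503  0.0001  1.3436  1.0603]
pre [-0.0202 -0.0579  0.1035  0.5219 -0.0014 -0.002 ]
touch [-0.0203 -0.0928  0.1008  0.5219 -0.0014 -0.002 ]
```

{"api": "carry_out", "payload": {"rows": [0, -0.02, -0.01, 0.02, 0.1, 0, 0, 0, -0.02, -0.02, 0.05, 0.22, 0, 0, 0, -0.02, -0.035, 0.08, 0.35, 0, 0, 0, -0.02, -0.05, 0.1, 0.46, 0, 0, 0, -0.02, -0.058, 0.1035, 0.522, 0, 0, 0, -0.02, -0.058, 0.1035, 0.522, 0, 0, 0, -0.02, -0.058, 0.1035, 0.522, 0, 0]}}

```text
clock: 2.8
ee_pos: [425.1, -64.5, 139.9]
eef_rot: [-2.002, 1.833, -0.492]
ft_force: [0.4, -0.7, -0.1]
finger_gap: 0.1
```

Run:
```python
from h import *
where()
for n in ['scene','top']:
    p=bot.snapshot(n); save(p,n+'1')
a=cv2.imread('pics/scene1.png');cv2.imwrite('pics/s1c.png',cv2.resize(a[60:270,120:400],None,fx=2.8,fy=2.8))
for th,td in [(1.65,30),(1.5,28),(1.35,26),(1.2,24),(1.05,20),(.9,16),(.75,12),(.6,8),(.45,5),(.3,2),(.15,0),(0.03,0),(0,0)]:
    t=np.radians(td); print(th,td,rel(corner(onflap(60,th,0,0),t),rot(t,-1)))
```

```text
t 2.8 tcp [425.0846 -64.4821 139.9156] tilt 0.5233119248270077 corner box -113.92491306135581 -0.5791586311882178 135.88502685311187 F [ 0.4034 -0.6693 -0.0784] gap 0.10748701610553286 q [-0.5135 -0.4132  2.4737  0.4588  0.6892  0.6703]
1.65 30 [-0.0011 -0.0297  0.016  -0.0018 -0.0033 -0.0004]
1.5 28 [-0.0011 -0.038   0.0198 -0.0367 -0.0033 -0.0004]
1.35 26 [-0.0011 -0.0457  0.0247 -0.0716 -0.0033 -0.0005]
1.2 24 [-0.0011 -0.0525  0.0307 -0.1065 -0.0033 -0.0005]
1.05 20 [-0.0011 -0.0588  0.0372 -0.1763 -0.0033 -0.0007]
0.9 16 [-0.0012 -0.0639  0.0446 -0.2461 -0.0032 -0.0008]
0.75 12 [-0.0012 -0.0679  0.0525 -0.3159 -0.0032 -0.0009]
0.6 8 [-0.0012 -0.0706  0.0609 -0.3857 -0.0032 -0.001 ]
0.45 5 [-0.0013 -0.0717  0.0696 -0.4381 -0.0032 -0.0011]
0.3 2 [-0.0013 -0.0715  0.0783 -0.4905 -0.0031 -0.0012]
0.15 0 [-0.0013 -0.0697  0.0868 -0.5254 -0.0031 -0.0012]
0.03 0 [-0.0013 -0.067   0.0935 -0.5254 -0.0031 -0.0012]
0 0 [-0.0013 -0.0662  0.0951 -0.5254 -0.0031 -0.0012]
```

View pics/s1c.png

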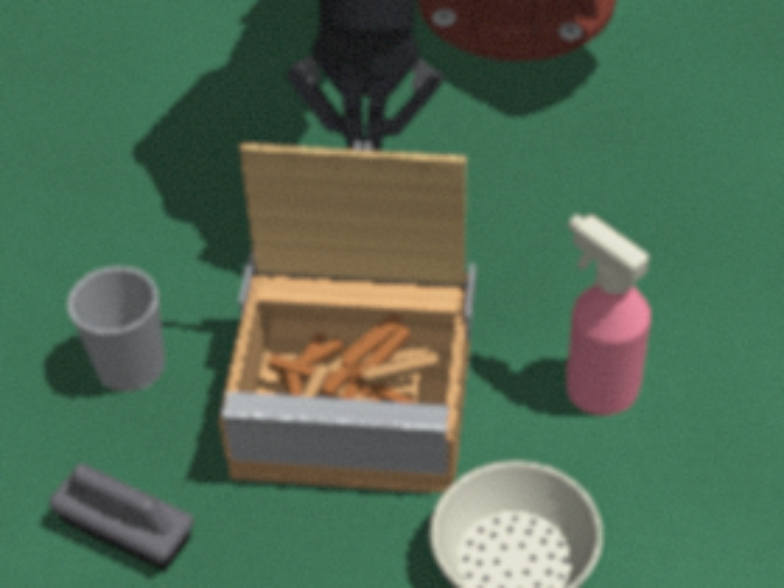

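View pics/top1.png

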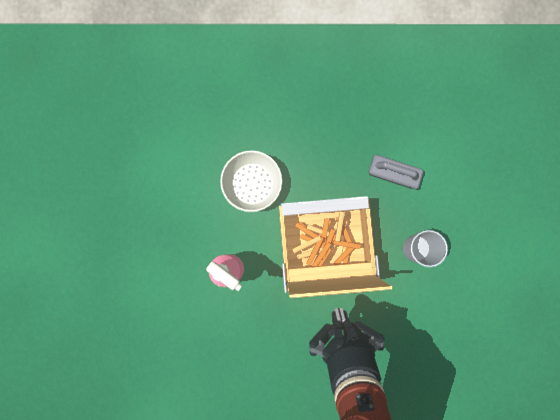

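Pictures: the closed fingertips (top view ~(340,312)) stand behind the middle of the raised flap (edge at row ~292); nothing has been disturbed. Now I'll fold it.

{"api": "carry_out", "payload": {"rows": [0, -0.001, -0.015, 0.008, 0, 0, 0, 0, -0.001, -0.029, 0.016, 0, 0, 0, 0, -0.001, -0.038, 0.0198, -0.037, 0, 0, 0, -0.001, -0.0457, 0.0247, -0.072, 0, 0, 0, -0.001, -0.0525, 0.0307, -0.107, 0, 0, 0, -0.001, -0.0588, 0.0372, -0.176, 0, 0, 0, -0.001, -0.0639, 0.0446, -0.246, 0, 0, 0, -0.001, -0.0639, 0.0446, -0.246, 0, 0]}}

```text
clock: 3.7
ee_pos: [507.3, -57.5, 136.9]
eef_rot: [-2.158, 1.971, -0.286]
ft_force: [0.5, -0.6, 0.4]
finger_gap: 0.2
```

Run:
```python
from h import *
where()
ps={}
for n in ['scene','top']:
    p=bot.snapshot(n); save(p,n+'2')
    for t in ['pegbox','flap_edge','batten']:
        for d in bot.mark_of(p,t)[:2]:
            c=np.array(d['position'])-O; print(n,t,d['score'],'box',c@bx,c@by,c[2])
a=cv2.imread('pics/scene2.png');cv2.imwrite('pics/s2c.png',cv2.resize(a[60:270,120:400],None,fx=2.8,fy=2.8))
for th,td in [(.9,16),(.75,12),(.6,8),(.45,5),(.3,2),(.15,0),(0.03,0),(0,0)]:
    t=np.radians(td); print(th,td,rel(corner(onflap(60,th,0,0),t),rot(t,-1)))
```

```text
t 3.7 tcp [507.2503 -57.4875 136.8836] tilt 0.2830077658978328 corner box -32.85415813330841 -1.02374544977387 129.39297147542868 F [ 0.4568 -0.6404  0.3579] gap 0.23346252796626424 q [-0.3115 -0.0658  2.1539  0.1471  0.7955  1.0794]
scene pegbox 0.7 box 0.8074457336920442 4.086071067311731 1.5
scene pegbox 0.31 box 141.4121833517827 -164.63413447828347 -2.7
scene flap_edge 0.95 box 6.487291788593984 -0.8443801080489126 184.7
scene batten 0.66 box -16.31103794246086 1.3134339418867391 149.4
top pegbox 0.82 box -1.1021112996869142 2.9531139029525564 2.7
top flap_edge 0.91 box 2.214411760745551 -1.4628429344292564 185.5
top batten 0.71 box -21.40837259066166 1.5726239961941957 144.4
top batten 0.29 box 62.1649353346006 1.9627552937144337 88.8
0.9 16 [-0.0002 -0.0008  0.0001 -0.0002 -0.0032 -0.0017]
0.75 12 [-0.0002 -0.0065  0.0068 -0.07   -0.0031 -0.0018]
0.6 8 [-0.0002 -0.0112  0.0143 -0.1398 -0.0031 -0.0019]
0.45 5 [-0.0003 -0.0144  0.0225 -0.1922 -0.003  -0.002 ]
0.3 2 [-0.0003 -0.0163  0.0309 -0.2446 -0.003  -0.002 ]
0.15 0 [-0.0003 -0.0167  0.0397 -0.2795 -0.0029 -0.0021]
0.03 0 [-0.0003 -0.0156  0.0468 -0.2795 -0.0029 -0.0021]
0 0 [-0.0003 -0.0152  0.0486 -0.2795 -0.0029 -0.0021]
```

View pics/s2c.png

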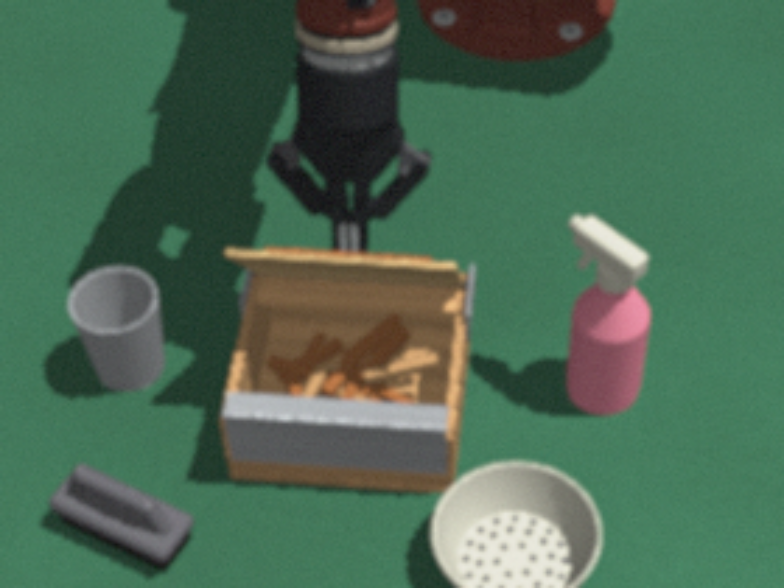

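Folded to about 0.93 rad with the slide still near 0 (edge rows ~255–265 in the crop). Next I'll go to just above flat.

{"api": "carry_out", "payload": {"rows": [0, 0, -0.0065, 0.0068, -0.07, 0, 0, 0, 0, -0.0112, 0.0143, -0.14, 0, 0, 0, 0, -0.0144, 0.0225, -0.192, 0, 0, 0, 0, -0.0163, 0.0309, -0.245, 0, 0, 0, 0, -0.0165, 0.0355, -0.28, 0, 0, 0, 0, -0.0165, 0.0355, -0.28, 0, 0]}}

```text
clock: 4.7
ee_pos: [528.7, -55.0, 104.6]
eef_rot: [2.315, -2.12, 0.002]
ft_force: [0.9, 0.4, -0.3]
finger_gap: -0.4
```

Run:
```python
from h import *
where()
for n in ['scene','top']:
    p=bot.snapshot(n); save(p,n+'3')
    for t in ['pegbox','flap_edge','batten','lip']:
        for d in bot.mark_of(p,t)[:2]:
            c=np.array(d['position'])-O; print(n,t,d['score'],'box',c@bx,c@by,c[2])
    P,u,v=cloud(p); q=P-O; q=np.stack([q@bx,q@by,q[:,2]],1)
    k=(abs(abs(q[:,1])-55)<25)&(q[:,0]>-75)&(q[:,0]<66)&(q[:,2]>75)&(q[:,2]<140)
    for a in range(-70,66,8):
        m=k&(abs(q[:,0]-a)<4); 
        if m.sum(): print(a,m.sum(),np.median(q[m,2]))
a=cv2.imread('pics/scene3.png');cv2.imwrite('pics/s3c.png',cv2.resize(a[60:270,120:400],None,fx=2.8,fy=2.8))
for th,td in [(.15,0),(0.07,0),(0,0)]:
    t=np.radians(td); print(th,td,rel(corner(onflap(60,th,0,0),t),rot(t,-1)))
```

```text
t 4.7 tcp [528.746  -54.9963 104.6208] tilt -0.0007417236813169776 corner box -13.863749053643877 -0.44928552994197135 93.61267001450199 F [ 0.8692  0.4244 -0.2554] gap -0.35070982643951604 q [-0.2343  0.1839  1.9352 -0.003   1.0224  1.2504]
scene pegbox 0.91 box 2.220484138931826 3.05489578380392 1.6
scene flap_edge 0.79 box 54.60614015699593 0.5363558184545338 112.9
scene batten 0.59 box 13.900094679931607 2.30210257809079 104.3
scene lip 0.69 box 66.75749236892571 -1.6646983429942033 84.4
-70 42 80.41708298340724
-62 83 81.93844592662933
-54 90 83.59804310158822
-46 95 85.93629096005871
-38 92 87.72338353224312
-30 97 89.67035409528036
-22 98 91.9524340279153
-14 85 93.88598441217381
-6 102 95.33512795855786
2 53 97.22271050739685
10 75 106.48905684814748
18 184 106.04643770655235
26 105 103.38106478475294
34 102 105.40331473738101
42 108 107.29636889154017
50 115 109.27805138057377
58 130 109.56621267964448
top pegbox 0.91 box -0.9201675937407755 1.6314117852775674 -1.8
top flap_edge 0.76 box 55.185736086963544 0.2832381423333237 113.6
top lip 0.81 box 61.10533874796659 2.460002791037044 87.5
-70 50 80.36268458489111
-62 61 82.042482255397
-54 63 84.87223176721064
-46 62 86.197978724459
-38 49 88.52697108710915
-30 50 89.99581488918388
-22 50 92.2130193654427
-14 73 95.39510477181288
-6 89 96.64011639230371
2 95 98.79488470662965
10 106 107.69397869187961
18 150 104.0727814916466
26 208 104.98745001734639
34 224 107.09739222858343
42 222 109.01608393922766
50 219 110.96553449581637
58 85 111.70557863653377
0.15 0 [-0.0003 -0.0018  0.0041  0.001  -0.0025 -0.0026]
0.07 0 [-0.0003 -0.0026  0.0088  0.001  -0.0025 -0.0026]
0 0 [-0.0003 -0.0029  0.013   0.001  -0.0025 -0.0026]
```

View pics/s3c.png

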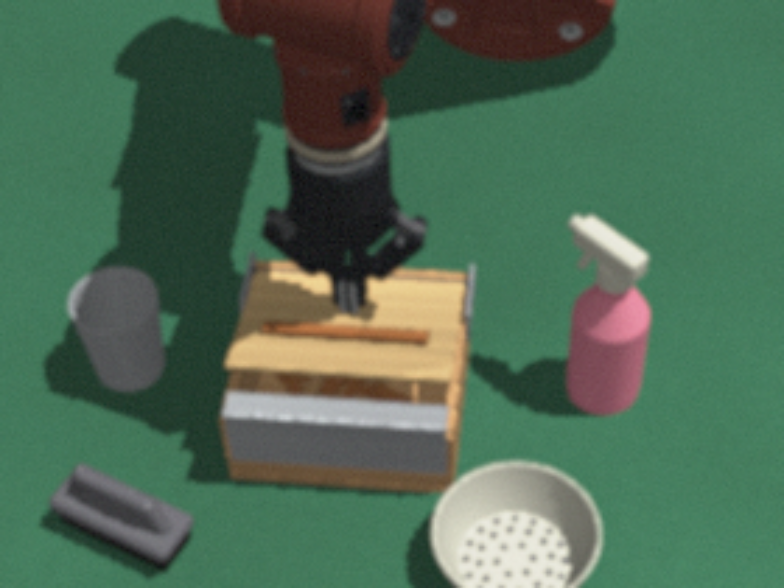

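The flap is at ~0.25 rad, with the slide ~1–3 mm, so the edge is short of the lip. Pressing it flat, straight down.

{"api": "carry_out", "payload": {"rows": [0, 0, 0, 0.004, 0, 0, 0, 0, 0, 0, 0.008, 0, 0, 0, 0, 0, 0, 0.0115, 0, 0, 0, 0, 0, 0, 0.013, 0, 0, 0, 0, 0, 0, 0.013, 0, 0, 0]}}

```text
clock: 5.7
ee_pos: [528.0, -55.1, 92.0]
eef_rot: [2.315, -2.121, 0.002]
ft_force: [1.4, -0.4, 1.1]
finger_gap: 0.0
```

```bash
cat >> h.py <<'E'
def chk(i):
    where()
    for n in ['scene','top']:
        p=bot.snapshot(n); save(p,n+str(i))
        for t in ['pegbox','flap_edge','batten','lip']:
            for d in bot.mark_of(p,t)[:1]:
                c=np.array(d['position'])-O; print(n,t,round(d['score'],2),'box',np.array([c@bx,c@by,c[2]]))
        P,u,v=cloud(p); q=P-O; q=np.stack([q@bx,q@by,q[:,2]],1)
        k=(abs(abs(q[:,1])-45)<18)&(q[:,0]>-75)&(q[:,0]<95)&(q[:,2]>65)&(q[:,2]<140)
        print([(a,round(float(np.median(q[m,2])),1)) for a in range(-60,92,4) for m in [k&(abs(q[:,0]-a)<2)] if m.sum()])
    a=cv2.imread(f'pics/scene{i}.png');cv2.imwrite(f'pics/s{i}c.png',cv2.resize(a[60:270,120:400],None,fx=2.8,fy=2.8))
E
python3 - <<'E'
from h import *
chk(4)
E
```

```text
t 5.7 tcp [528.0062 -55.0753  92.0316] tilt -0.0007307036472848399 corner box -14.607513894715778 -0.46360117855270877 81.02361827933096 F [ 1.3941 -0.3536  1.0588] gap 0.0005834916083577792 q [-0.2346  0.2018  1.9424 -0.0033  0.9972  1.2505]
scene pegbox 0.66 box [1.5158 0.8091 0.    ]
scene flap_edge 0.65 box [59.6578  0.8837 78.9   ]
scene batten 0.69 box [16.4342  3.6799 80.2   ]
scene lip 0.71 box [63.7135  1.321  86.1   ]
[(-60, 79.9), (-56, 80.1), (-52, 80.2), (-48, 80.6), (-44, 80.5), (-40, 80.7), (-36, 81.1), (-32, 81.2), (-28, 81.1), (-24, 80.7), (-20, 80.0), (-16, 81.0), (-12, 82.6), (-8, 80.5), (-4, 81.0), (0, 80.8), (4, 80.6), (8, 82.5), (12, 86.7), (16, 88.5), (20, 87.8), (24, 85.2), (28, 81.4), (32, 80.8), (36, 80.8), (40, 80.6), (44, 80.8), (48, 80.3), (52, 81.0), (56, 80.5), (60, 80.9), (64, 85.4), (68, 87.5), (72, 88.4), (76, 88.4), (80, 87.4), (84, 88.3), (88, 81.3)]
top pegbox 0.72 box [-1.5979 -0.3156 -0.4   ]
top batten 0.69 box [ 9.6654 -1.2316 80.4   ]
[(-60, 80.6), (-56, 80.5), (-52, 80.7), (-48, 80.1), (-44, 81.0), (-40, 80.6), (-36, 80.6), (-32, 80.5), (-28, 80.0), (-24, 81.0), (-20, 81.4), (-16, 79.3), (-12, 81.1), (-8, 79.9), (-4, 80.6), (0, 80.4), (4, 80.3), (8, 80.3), (12, 87.2), (16, 88.5), (20, 88.5), (24, 80.9), (28, 80.3), (32, 80.2), (36, 80.4), (40, 80.3), (44, 80.3), (48, 80.0), (52, 80.7), (56, 80.4), (60, 80.4), (64, 88.2), (68, 87.6), (72, 88.0), (76, 87.9), (80, 87.6), (84, 87.9), (88, 87.9)]
```

View pics/s4c.png

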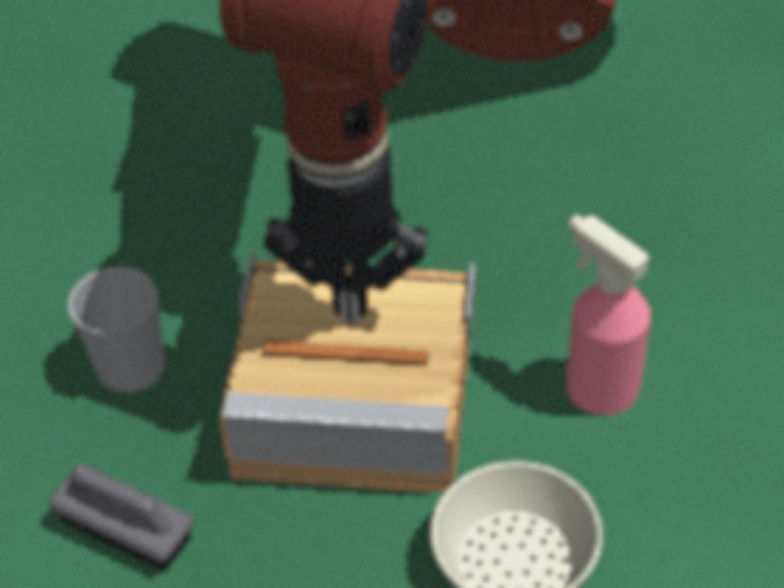

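The flap is flat and clear of the lip; the batten's near face sits at box x≈10 mm (slide ≈2 mm). Sliding the tip up to the batten now.

{"api": "carry_out", "payload": {"rows": [0, 0, -0.004, 0.001, 0, 0, 0, 0, 0, -0.009, 0.001, 0, 0, 0, 0, 0, -0.014, 0.001, 0, 0, 0, 0, 0, -0.019, 0.001, 0, 0, 0, 0, 0, -0.023, 0.001, 0, 0, 0, 0, 0, -0.027, 0.001, 0, 0, 0, 0, 0, -0.03, 0.001, 0, 0, 0]}}

```text
clock: 6.9
ee_pos: [553.8, -52.6, 91.6]
eef_rot: [2.31, -2.114, -0.011]
ft_force: [-10.6, -1.0, 14.0]
finger_gap: 0.0
```

Run:
```python
from h import *
chk(5)
```

```text
t 6.9 tcp [553.7794 -52.5909  91.5755] tilt -0.012176062850429584 corner box 11.157893542415303 -0.29655694658856424 80.44245009018651 F [-10.5806  -0.9561  14.0415] gap 0.02627214113820273 q [-0.218   0.2577  1.8744 -0.0064  1.0205  1.2677]
scene flap_edge 0.79 box [82.391   1.3424 78.9   ]
scene batten 0.82 box [36.6146  3.6661 82.6   ]
scene lip 0.7 box [66.1772 -0.307  84.    ]
[(-60, 74.6), (-56, 75.6), (-52, 76.5), (-48, 80.9), (-44, 79.9), (-40, 80.6), (-36, 80.6), (-32, 80.6), (-28, 80.7), (-24, 79.8), (-20, 80.3), (-16, 79.6), (-12, 80.2), (-8, 80.6), (-4, 80.8), (0, 80.4), (4, 80.2), (8, 80.3), (12, 83.0), (16, 81.2), (20, 79.8), (24, 80.6), (28, 81.8), (32, 85.5), (36, 87.6), (40, 88.4), (44, 85.5), (48, 82.1), (52, 80.0), (56, 80.5), (60, 80.9), (64, 85.3), (68, 87.3), (72, 87.6), (76, 87.8), (80, 88.0), (84, 88.3), (88, 79.0)]
top lip 0.98 box [63.0987  0.0712 87.4   ]
[(-60, 74.2), (-56, 74.6), (-52, 74.2), (-48, 80.5), (-44, 80.1), (-40, 80.3), (-36, 80.6), (-32, 79.8), (-28, 79.9), (-24, 79.8), (-20, 80.4), (-16, 80.3), (-12, 79.9), (-8, 79.2), (-4, 80.4), (0, 81.0), (4, 78.7), (8, 80.5), (12, 80.2), (16, 80.4), (20, 79.9), (24, 79.5), (28, 79.0), (32, 82.5), (36, 88.0), (40, 88.3), (44, 83.4), (48, 80.0), (52, 79.9), (56, 80.4), (60, 80.0), (64, 80.2), (68, 87.4), (72, 88.0), (76, 87.8), (80, 87.9), (84, 88.2), (88, 87.6)]
```

View pics/s5c.png

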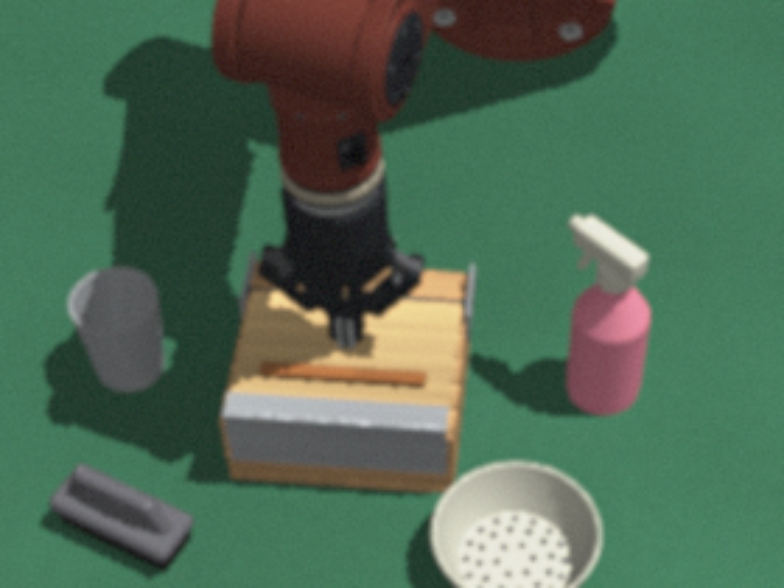

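Friction alone carried the flap: the batten face is now at x≈32–33 mm (slide ≈24 mm), and −10.6 N indicates the stop. I'll lift straight off.

{"api": "carry_out", "payload": {"rows": [0, 0, 0, 0, 0, 0, 0, 0, 0, 0, -0.002, 0, 0, 0, 0, 0, 0, -0.008, 0, 0, 0, 0, 0, 0, -0.025, 0, 0, 0, 0, 0, 0, -0.06, 0, 0, 0, 0, 0, 0, -0.1, 0, 0, 0, 0, 0, 0, -0.14, 0, 0, 0, 0, 0, 0.04, -0.15, 0, 0, 0, 0, 0, 0.085, -0.15, 0, 0, 0, 0, 0, 0.13, -0.15, 0, 0, 0]}}

```text
clock: 8.4
ee_pos: [425.3, -63.5, 243.3]
eef_rot: [2.312, -2.115, -0.007]
ft_force: [-0.9, -0.6, 1.1]
finger_gap: -0.2
```

```bash
python3 - <<'E'
from h import *
chk(6)
for i in range(2):
    p=bot.snapshot('top')
    P,u,v=cloud(p)
    L=P[(P[:,2]>85.3)&(P[:,2]<93)&(P[:,0]>600)&(P[:,0]<665)&(P[:,1]>-150)&(P[:,1]<60)]
    r=cv2.minAreaRect(L[:,:2].astype(np.float32)); print('lip',r,len(L),L.mean(0))
E
python3 - <<'E'
import cv2,numpy as np
a=cv2.imread('pics/top0.png');b=cv2.imread('pics/top6.png')
cv2.imwrite('pics/cmp.png',np.hstack([cv2.resize(x[130:310,190:450],None,fx=1.5,fy=1.5) for x in(a,b)]))
E
```

```text
t 8.4 tcp [425.2985 -63.5175 243.3103] tilt -0.009009576543441028 corner box -117.74987589751433 0.36393325446674574 232.21169239601755 F [-0.8967 -0.6203  1.071 ] gap -0.20921623249096058 q [-0.3079 -0.2147  2.0435 -0.0058  1.3202  1.1754]
scene pegbox 0.56 box [ 0.367  -0.7941 -2.    ]
scene flap_edge 0.85 box [82.0811  4.5833 89.5   ]
scene batten 0.65 box [38.0636  3.0333 87.2   ]
scene lip 0.59 box [68.9726  2.8545 81.3   ]
[(-60, 75.0), (-56, 74.2), (-52, 76.2), (-48, 80.3), (-44, 80.5), (-40, 80.8), (-36, 81.2), (-32, 81.0), (-28, 81.6), (-24, 81.1), (-20, 81.9), (-16, 81.9), (-12, 81.9), (-8, 81.1), (-4, 82.4), (0, 81.9), (4, 82.0), (8, 82.2), (12, 82.2), (16, 83.1), (20, 82.6), (24, 82.7), (28, 85.2), (32, 88.6), (36, 91.1), (40, 91.8), (44, 88.2), (48, 84.3), (52, 83.8), (56, 84.4), (60, 84.6), (64, 85.6), (68, 87.4), (72, 88.3), (76, 88.3), (80, 88.2), (84, 88.1), (88, 79.0)]
top pegbox 0.75 box [2.3036 0.6376 1.8   ]
top flap_edge 0.72 box [81.9492 -1.3287 87.3   ]
top batten 0.85 box [34.5897 -0.9707 85.1   ]
top lip 0.95 box [62.9879  3.2942 89.1   ]
[(-60, 74.1), (-56, 74.4), (-52, 75.1), (-48, 80.5), (-44, 80.7), (-40, 80.4), (-36, 80.7), (-32, 81.3), (-28, 81.0), (-24, 81.6), (-20, 81.4), (-16, 81.5), (-12, 81.5), (-8, 81.9), (-4, 81.7), (0, 82.2), (4, 82.0), (8, 82.1), (12, 82.5), (16, 82.6), (20, 82.4), (24, 82.9), (28, 83.0), (32, 88.6), (36, 91.8), (40, 91.7), (44, 84.9), (48, 83.8), (52, 83.5), (56, 83.5), (60, 83.9), (64, 84.7), (68, 87.9), (72, 87.9), (76, 87.3), (80, 87.9), (84, 87.7), (88, 87.7)]
lip ((617.8079223632812, -46.393592834472656), (47.28392791748047, 170.8408203125), 4.8263773918151855) 1131 [626.8277 -47.0108  87.7769]
lip ((618.397705078125, -46.3486328125), (45.868247985839844, 171.11093139648438), 4.910362243652344) 1142 [626.6891 -47.8924  87.7483]
```

View pics/s6c.png

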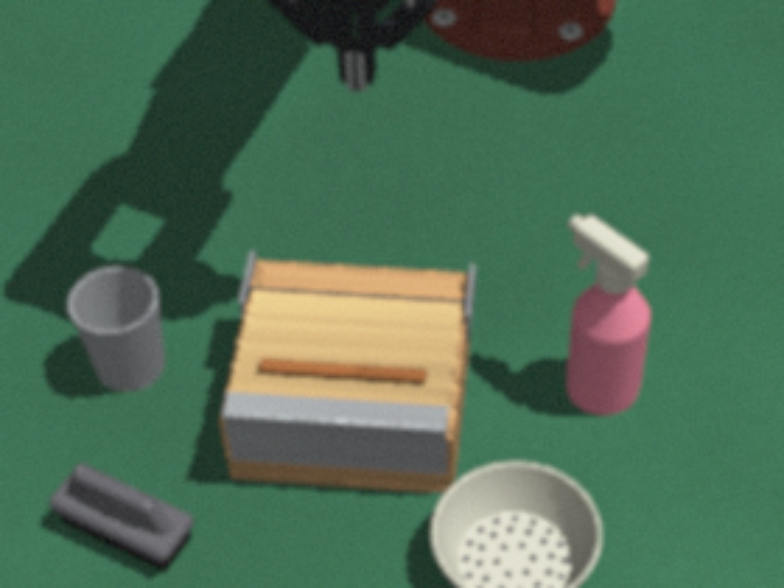

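View pics/cmp.png

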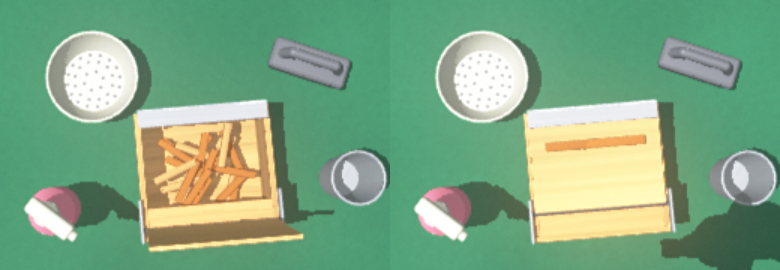

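The comparison pictures show the flap flat with its edge under the lip (row ~405 in the crop). The box, cup, brush, bottle and sieve are at the same pixels as before. The hand is clear, so I'm handing in.

```bash
python3 -c "
from rig import bot
print(bot.sign_off())"
```

```text
the job is handed in; nothing more can be done
None
```

The box is closed and handed in: the flap is flat with its free edge under the steel lip. It took about 8.5 s of the 35 s allowed.

- **Folding:** I pushed the flap down with the closed fingertips, touching it on the hinge side of the batten. The slide was about 2 mm when the flap lay flat, so the edge came down clear of the lip.
- **Sliding:** I then pushed it toward the lip until it met the stop. The fingertip's grip on the wood seems to have carried the flap, because the tip ended about 20 mm short of where the batten appeared to be. The force at the stop was about 11 N sideways and 14 N downward.
- **Last checks:** After I lifted the hand away, the slide measured about 24 mm. That puts the edge about 17 mm under the lip. The spring lifts it only the few millimetres until it rests against the lip's underside.
- **Surroundings:** The box and the four bystanders look unmoved between the first and last overhead pictures, to within about a pixel (1–2 mm). I did not measure the box's position more closely: my last fit of the lip also picked up the batten, so it can't confirm the position, though its angle still agreed.

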